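Load the laser fixture with gourds in stand order

TASK

Move the four gourds from the wooden stand into the aluminium laser fixture, keeping their order: the gourd next to the stand's end post goes into the pocket next to the fixture's end post, and so on along the row, so the engraving jobs match. Stand each gourd upright on the floor of its pocket ring, and never let one fall over.

Things in the scene. Friction and masses are not known exactly. Their poses are not given: they have to be found in the camera images.
- gourd_hourglass: Dried gourd with two bulbs: lower bulb 58 mm wide at height 30 mm, waist 30 mm wide at height 60, upper bulb 39 mm wide at height 76 to 82 (grip here), body 96 tall, then a 6 mm stalk to 108. Flat foot 30 mm wide or a little more. Tan, 31 to 105 g, round about its upright z axis; origin at the centre of its underside.
- gourd_round: Dried gourd, one wide round ball: 60 mm wide at height 28 to 36 (grip here), body 62 tall, then a 6 mm stalk to 73. Flat foot 30 mm wide or a little more. Tan, 31 to 105 g, round about its upright z axis; origin at the centre of its underside.
- gourd_longneck: Dried gourd with one bulb, 55 mm wide at height 26, and a long straight neck 23 mm wide from height 70 to 95 (grip here), rounded end at 102, then a 6 mm stalk to 108. Flat foot 30 mm wide or a little more. Tan, 31 to 105 g, round about its upright z axis; origin at the centre of its underside.
- gourd_egg: Dried gourd, slim and egg-shaped: 44 mm wide at height 30 to 44 (grip here), body 76 tall, then a 6 mm stalk to 83. Flat foot 30 mm wide or a little more. Tan, 31 to 105 g, round about its upright z axis; origin at the centre of its underside.
- ring_hourglass: Fixed cork ring on the wooden stand; the hourglass gourd stands in it at the start. Outside 64, inside 56, height 6 mm. Origin at its centre on the stand's floor, 12 mm above the table. The four rings are alike, in a row 80 mm apart; y runs along the row, +y towards the stand's end that has an upright dark post (16 mm wide, 40 tall, 52 mm beyond the last ring's centre). Stand: 85 x 375 x 12 mm.
- ring_round: Fixed cork ring on the wooden stand; the round gourd stands in it at the start. Outside 64, inside 56, height 6 mm. Origin at its centre on the stand's floor, 12 mm above the table. The four rings are alike, in a row 80 mm apart; y runs along the row, +y towards the stand's end that has an upright dark post (16 mm wide, 40 tall, 52 mm beyond the last ring's centre). Stand: 85 x 375 x 12 mm.
- ring_longneck: Fixed cork ring on the wooden stand; the longneck gourd stands in it at the start. Outside 64, inside 56, height 6 mm. Origin at its centre on the stand's floor, 12 mm above the table. The four rings are alike, in a row 80 mm apart; y runs along the row, +y towards the stand's end that has an upright dark post (16 mm wide, 40 tall, 52 mm beyond the last ring's centre). Stand: 85 x 375 x 12 mm.
- ring_egg: Fixed cork ring on the wooden stand; the egg gourd stands in it at the start. Outside 64, inside 56, height 6 mm. Origin at its centre on the stand's floor, 12 mm above the table. The four rings are alike, in a row 80 mm apart; y runs along the row, +y towards the stand's end that has an upright dark post (16 mm wide, 40 tall, 52 mm beyond the last ring's centre). Stand: 85 x 375 x 12 mm.
- fixture: Laser fixture, fixed flat on the table: aluminium plate 85 x 375 x 12 mm, origin at the centre of its underside, long side along its y axis. Four fixed steel rings (outside 64, inside 56, height 6 mm) are the pockets, centred at x = 0, y = +120, +40, -40 and -120 mm; the floor in them is the plate's top, 12 mm above the origin.
- fixture_post: Upright dark steel post, 16 mm wide, 40 mm tall, fixed on the fixture's plate at one of its two ends (at x = 0, y = +172 or -172 mm of the fixture; which end varies), 52 mm from the centre of the nearest pocket. Origin at the centre of its foot. The other end has only a flat screw head, 3 mm high.

How it is judged (in metres and radians):
At the end, for the whole second after the job is handed in: Counted from the post, every gourd stands in the fixture pocket of the same number as its ring on the stand: within 10 mm of the pocket's centre along the row and across it, foot within 4 mm of the pocket floor, upright within 0.12 rad, released and at rest (((y of each of ring_round, ring_longneck, ring_egg in the frame of ring_hourglass below 0 m and horizontal distance between gourd_hourglass and fixture_post between 0.042 and 0.062 m) or (y of ring_round in the frame of ring_hourglass above 0 m and y of each of ring_longneck, ring_egg in the frame of ring_hourglass below 0 m and horizontal distance between gourd_hourglass and fixture_post between 0.122 and 0.142 m) or (y of each of ring_round, ring_egg in the frame of ring_hourglass below 0 m and y of ring_longneck in the frame of ring_hourglass above 0 m and horizontal distance between gourd_hourglass and fixture_post between 0.122 and 0.142 m) or (y of each of ring_round, ring_longneck in the frame of ring_hourglass below 0 m and y of ring_egg in the frame of ring_hourglass above 0 m and horizontal distance between gourd_hourglass and fixture_post between 0.122 and 0.142 m) or (y of each of ring_round, ring_longneck in the frame of ring_hourglass above 0 m and y of ring_egg in the frame of ring_hourglass below 0 m and horizontal distance between gourd_hourglass and fixture_post between 0.202 and 0.222 m) or (y of each of ring_round, ring_egg in the frame of ring_hourglass above 0 m and y of ring_longneck in the frame of ring_hourglass below 0 m and horizontal distance between gourd_hourglass and fixture_post between 0.202 and 0.222 m) or (y of ring_round in the frame of ring_hourglass below 0 m and y of each of ring_longneck, ring_egg in the frame of ring_hourglass above 0 m and horizontal distance between gourd_hourglass and fixture_post between 0.202 and 0.222 m) or (y of each of ring_round, ring_longneck, ring_egg in the frame of ring_hourglass above 0 m and horizontal distance between gourd_hourglass and fixture_post between 0.282 and 0.302 m)) and x of gourd_hourglass in the frame of fixture between -0.01 and 0.01 m and z of gourd_hourglass in the frame of fixture between 0.008 and 0.016 m and angle between each of gourd_hourglass, gourd_round, gourd_longneck, gourd_egg's own z axis and vertical below 0.12 rad and linear speed of each of gourd_hourglass, gourd_round, gourd_longneck, gourd_egg below 0.02 m/s and angular speed of each of gourd_hourglass, gourd_round, gourd_longneck, gourd_egg below 0.3 rad/s and contact force between each of gourd_hourglass, gourd_round, gourd_longneck, gourd_egg and the fingers below 0.05 N and ((y of each of ring_hourglass, ring_longneck, ring_egg in the frame of ring_round below 0 m and horizontal distance between gourd_round and fixture_post between 0.042 and 0.062 m) or (y of ring_hourglass in the frame of ring_round above 0 m and y of each of ring_longneck, ring_egg in the frame of ring_round below 0 m and horizontal distance between gourd_round and fixture_post between 0.122 and 0.142 m) or (y of each of ring_hourglass, ring_egg in the frame of ring_round below 0 m and y of ring_longneck in the frame of ring_round above 0 m and horizontal distance between gourd_round and fixture_post between 0.122 and 0.142 m) or (y of each of ring_hourglass, ring_longneck in the frame of ring_round below 0 m and y of ring_egg in the frame of ring_round above 0 m and horizontal distance between gourd_round and fixture_post between 0.122 and 0.142 m) or (y of each of ring_hourglass, ring_longneck in the frame of ring_round above 0 m and y of ring_egg in the frame of ring_round below 0 m and horizontal distance between gourd_round and fixture_post between 0.202 and 0.222 m) or (y of each of ring_hourglass, ring_egg in the frame of ring_round above 0 m and y of ring_longneck in the frame of ring_round below 0 m and horizontal distance between gourd_round and fixture_post between 0.202 and 0.222 m) or (y of ring_hourglass in the frame of ring_round below 0 m and y of each of ring_longneck, ring_egg in the frame of ring_round above 0 m and horizontal distance between gourd_round and fixture_post between 0.202 and 0.222 m) or (y of each of ring_hourglass, ring_longneck, ring_egg in the frame of ring_round above 0 m and horizontal distance between gourd_round and fixture_post between 0.282 and 0.302 m)) and x of gourd_round in the frame of fixture between -0.01 and 0.01 m and z of gourd_round in the frame of fixture between 0.008 and 0.016 m and ((y of each of ring_hourglass, ring_round, ring_egg in the frame of ring_longneck below 0 m and horizontal distance between gourd_longneck and fixture_post between 0.042 and 0.062 m) or (y of ring_hourglass in the frame of ring_longneck above 0 m and y of each of ring_round, ring_egg in the frame of ring_longneck below 0 m and horizontal distance between gourd_longneck and fixture_post between 0.122 and 0.142 m) or (y of each of ring_hourglass, ring_egg in the frame of ring_longneck below 0 m and y of ring_round in the frame of ring_longneck above 0 m and horizontal distance between gourd_longneck and fixture_post between 0.122 and 0.142 m) or (y of each of ring_hourglass, ring_round in the frame of ring_longneck below 0 m and y of ring_egg in the frame of ring_longneck above 0 m and horizontal distance between gourd_longneck and fixture_post between 0.122 and 0.142 m) or (y of each of ring_hourglass, ring_round in the frame of ring_longneck above 0 m and y of ring_egg in the frame of ring_longneck below 0 m and horizontal distance between gourd_longneck and fixture_post between 0.202 and 0.222 m) or (y of each of ring_hourglass, ring_egg in the frame of ring_longneck above 0 m and y of ring_round in the frame of ring_longneck below 0 m and horizontal distance between gourd_longneck and fixture_post between 0.202 and 0.222 m) or (y of ring_hourglass in the frame of ring_longneck below 0 m and y of each of ring_round, ring_egg in the frame of ring_longneck above 0 m and horizontal distance between gourd_longneck and fixture_post between 0.202 and 0.222 m) or (y of each of ring_hourglass, ring_round, ring_egg in the frame of ring_longneck above 0 m and horizontal distance between gourd_longneck and fixture_post between 0.282 and 0.302 m)) and x of gourd_longneck in the frame of fixture between -0.01 and 0.01 m and z of gourd_longneck in the frame of fixture between 0.008 and 0.016 m and ((y of each of ring_hourglass, ring_round, ring_longneck in the frame of ring_egg below 0 m and horizontal distance between gourd_egg and fixture_post between 0.042 and 0.062 m) or (y of ring_hourglass in the frame of ring_egg above 0 m and y of each of ring_round, ring_longneck in the frame of ring_egg below 0 m and horizontal distance between gourd_egg and fixture_post between 0.122 and 0.142 m) or (y of each of ring_hourglass, ring_longneck in the frame of ring_egg below 0 m and y of ring_round in the frame of ring_egg above 0 m and horizontal distance between gourd_egg and fixture_post between 0.122 and 0.142 m) or (y of each of ring_hourglass, ring_round in the frame of ring_egg below 0 m and y of ring_longneck in the frame of ring_egg above 0 m and horizontal distance between gourd_egg and fixture_post between 0.122 and 0.142 m) or (y of each of ring_hourglass, ring_round in the frame of ring_egg above 0 m and y of ring_longneck in the frame of ring_egg below 0 m and horizontal distance between gourd_egg and fixture_post between 0.202 and 0.222 m) or (y of each of ring_hourglass, ring_longneck in the frame of ring_egg above 0 m and y of ring_round in the frame of ring_egg below 0 m and horizontal distance between gourd_egg and fixture_post between 0.202 and 0.222 m) or (y of ring_hourglass in the frame of ring_egg below 0 m and y of each of ring_round, ring_longneck in the frame of ring_egg above 0 m and horizontal distance between gourd_egg and fixture_post between 0.202 and 0.222 m) or (y of each of ring_hourglass, ring_round, ring_longneck in the frame of ring_egg above 0 m and horizontal distance between gourd_egg and fixture_post between 0.282 and 0.302 m)) and x of gourd_egg in the frame of fixture between -0.01 and 0.01 m and z of gourd_egg in the frame of fixture between 0.008 and 0.016 m); the robot touches nothing.
It fails at once if a gourd is tipped over (more than 1 rad from upright) (angle between any of gourd_hourglass, gourd_round, gourd_longneck, gourd_egg's own z axis and vertical above 1 rad).
It also fails if it takes over 104 s, if anything falls off the work surface, if the arm or the gripper's body presses on something with over 40 N, if the wrist force passes 120 N, or if a joint passes its speed limit or range.

ROBOT

A 6-joint arm with a two-finger parallel gripper is mounted at the origin on the work surface. World frame = base frame: x ahead of the robot, y to its left, z up, the work surface at z = 0. Lengths are in mm, angles in rad, forces in N, time in s.
With the tool pointing down it reaches from about 275 to 775 mm from the base axis. Payload 14.6 kg.
Tool frame: the origin (TCP) lies where the fingers leave the gripper's body, on its centre line; the fingertips stand 73 mm ahead of it and the grasp point (between the pads) lies 54 mm ahead of it; z points along the fingers, y is the direction in which the jaws open and shut (so a half turn about z gives the same grasp; the last joint's range is limited). The gripper opens to 85 mm and grips with 20 to 120 N. Pads are 22 mm wide; open, the fingers measure 114 mm over their backs; the gripper's body (76 mm by 85 mm) begins 54 mm behind the grasp point. The pads swing forward as they close: fully open they stand 13 mm farther back than shut.
Start: joints at [0.986, 0.263, -0.048, 1.259, 0, 1.415], TCP at [218.767, 477.252, 303.878] pointing down, gripper open.
Joint ranges: [-2.65, 2.65], [-0.89, 1.7], [-1.18, 1.37], [-2.13, 2.11], [-1.35, 1.29], [-3.14, 3.14]. Speed limits (rad/s): [1.89, 1.89, 2.57, 2.79, 3.14, 3.14].

INTERFACE

Orientations are given as a 3x3 rotation matrix whose columns are the frame's x, y, z axes.
In Python, from rig import robot, imaging, boxes_of, cut_out, pinpoint gives the robot as it stands.
- The arm moves only by the shell command python3 -m inch 'ROWS'. ROWS is JSON, a list of rows, each an object of numbers: "dx", "dy", "dz": the shift along the tool's x, y, z in mm; "roll": the turn about the tool's z in rad; "fingers": the closure, from -1 (fully open) to 1 (shut). In form: [{"dx": .., "dy": .., "dz": .., "roll": .., "fingers": ..}, ...]. A call has 1 to 8 rows; each row shifts and turns the commanded pose from where the row before left it, along the tool's axes as they then stand; what a row does not reach is not made up. A row lasts 1/12 s, in which the tool goes at most 41.7 mm and 7.16 degrees, less where a joint would pass 70% of its speed; a pose out of reach is approached as far as the arm can. A call with a gripper value outside its range is refused whole. The fingers move at their own pace and stop on an object; the grip force is fixed at half the most. Time passes only in rows, so rows that do not move let the fingers close. It gives the time, the measured TCP pose, the force and the opening at its end, in the units of the state.
- robot.sense(): the state, without advancing time (a new reading comes with each control period).
- imaging.camera(name): name is "side" or "top"; returns the picture (420x560x3 uint8, red, green, blue); there is no depth.
- imaging.get_calibration(name): a dict with "fx", "fy", "cx", "cy" (pixels), "extrinsics" (4x4, takes a point from world to camera coordinates). Camera axes: x right, y up, looking along -z (the intrinsics and any distortion apply to the point x, -y, -z); pixel columns grow to the right and rows downward; lengths in mm; the calibration is good to about 2 mm. A picture is of the moment at which its call begins. get_calibration takes no time and is no camera call.
- robot.hand_in(): hands the job in, once; it reports no verdict.
Trained networks look in the newest picture that a camera, given by its name, has taken for a name from the list of things; names that differ only in an ending like _2 or _b are one class to them, and where a whole thing is asked for, a point or a joint stands for the part that bears it (a point fixed in the world has none). Each returns a list of dicts, best first, with "p" (0 to 1); they miss things now and then, are a little off and sometimes report something else, mostly with a low value. They report only what shows in the picture. A call takes as long as a camera call.
- boxes_of(camera, label): "xy" ([column, row] in pixels, amid what is visible of it).
- cut_out(camera, label): "pixels" (420x560 bool, what is visible of it) and "xy" ([column, row] in pixels, amid what is visible of it).
- pinpoint(camera, label): "xy" ([column, row] in pixels: a listed point, or the origin of a listed thing).
The state is a dict: "t": time; "q": joint angles; "dq": joint speeds; "joint_efforts": joint torques, N m; "position": TCP position; "ee_rot": TCP orientation; "ft_force": force on the tool from outside, world axes, zero at the start; "ft_torque": the same for the moment, N m; "opening": finger opening in mm.
Only numpy, scipy, OpenCV 4.12 (cv2) and the standard library are available. Lean on these libraries where they do the work, as an engineer would, in place of code of your own. Each camera call takes 0.05 s, during which the arm holds its last target. There are 200 camera calls.

## Working session

There is one attempt and no reset: what is moved stays moved. The work goes in short steps, Python scripts to look and compute and a shell command to move; the robot and the scene stay as the last step left them, time stands still between calls to the robot, and variables do not carry over. Pictures are saved under pics/ and viewed, about 12 in all and at most 16, crops included, and the job is handed in when it is done.

```bash
mkdir -p pics; ls; cat > h.py <<'E'
import numpy as np, cv2
from rig import robot, imaging, boxes_of, cut_out, pinpoint
G=['gourd_hourglass','gourd_round','gourd_longneck','gourd_egg']
R=['ring_hourglass','ring_round','ring_longneck','ring_egg']
def cal(c):
    k=imaging.get_calibration(c); return k,np.array(k['extrinsics'])
def ray(c,xy):
    k,E=cal(c); d=np.array([(xy[0]-k['cx'])/k['fx'],-(xy[1]-k['cy'])/k['fy'],-1.])
    Rm=E[:3,:3]; return -Rm.T@E[:3,3], Rm.T@d
def at_z(c,xy,z):
    o,d=ray(c,xy); return o+d*(z-o[2])/d[2]
def tri(xa,xb,a='top',b='side'):
    o1,d1=ray(a,xa);o2,d2=ray(b,xb);d1/=np.linalg.norm(d1);d2/=np.linalg.norm(d2)
    s=np.linalg.lstsq(np.c_[d1,-d2],o2-o1,rcond=None)[0]
    p,q=o1+s[0]*d1,o2+s[1]*d2; return (p+q)/2,np.linalg.norm(p-q)
def proj(c,P):
    k,E=cal(c); v=E[:3,:3]@np.array(P,float)+E[:3,3]
    return np.array([k['cx']+k['fx']*v[0]/-v[2],k['cy']+k['fy']*v[1]/v[2]])
def snap(c,n):
    im=imaging.camera(c); cv2.imwrite(f'pics/{n}.png',im[...,::-1]); return im
E
python3 - <<'E'
from h import *
np.set_printoptions(precision=1,suppress=True)
for c in('top','side'):
    snap(c,c+'0'); print(c,imaging.get_calibration(c), 'cam pos',ray(c,(280,210))[0])
for l in G+R+['fixture','fixture_post']:
    o={}
    for c in('top','side'):
        r=pinpoint(c,l); print(l,c,[(np.round(x['xy'],1).tolist(),round(x['p'],2)) for x in r[:3]])
        if r:o[c]=r[0]['xy']
    if len(o)==2: print('   tri',tri(o['top'],o['side']))
print(robot.sense())
E
```

```text
pics
top {'fx': 452.04573614579584, 'fy': 452.04573614579584, 'cx': 274.9406966801525, 'cy': 213.03441099886595, 'extrinsics': array([[   0. ,   -1. ,    0. ,  -36. ],
       [   1. ,    0. ,    0.1, -536.4],
       [  -0.1,    0. ,    1. , -605.5],
       [   0. ,    0. ,    0. ,    1. ]])} cam pos [457.3  -4.3 668.3]
side {'fx': 488.01391057489025, 'fy': 488.01391057489025, 'cx': 279.7688406479665, 'cy': 208.66454213373814, 'extrinsics': array([[  -1. ,   -0. ,   -0. ,  542.5],
       [   0. ,   -0.8,    0.6,  -48.9],
       [  -0. ,    0.6,    0.8, -728.5],
       [   0. ,    0. ,    0. ,    1. ]])} cam pos [517.4 444.3 601.9]
gourd_hourglass top [([280.7, 142.1], 0.71), ([334.2, 146.4], 0.22)]
gourd_hourglass side [([213.7, 208.2], 0.79)]
   tri (array([649.3, -36. ,   3. ]), np.float64(0.03786522397728808))
gourd_round top [([228.4, 145.8], 0.9)]
gourd_round side [([212.4, 245.7], 0.56), ([215.6, 204.9], 0.51), ([201.0, 295.7], 0.42)]
   tri (array([639.5,  42.1,  12.4]), np.float64(0.8305638837921303))
gourd_longneck top [([332.2, 144.2], 0.77)]
gourd_longneck side [([222.6, 16
[... 678 characters left out ...]
p [([210.4, 272.7], 0.76)]
fixture side [([340.5, 268.7], 0.75)]
   tri (array([452. ,  64.5,  -2.7]), np.float64(0.35785470065422065))
fixture_post top [([85.2, 272.7], 0.59)]
fixture_post side [([345.8, 383.3], 0.71)]
   tri (array([451.4, 237.4,  17.5]), np.float64(3.515813843730042))
{'t': 1.1, 'q': array([ 1. ,  0.3, -0. ,  1.3,  0. ,  1.4]), 'dq': array([ 0., -0.,  0.,  0., -0., -0.]), 'joint_efforts': array([ -0. , -63.7,  38.5,   0. ,  -0. ,  -0. ]), 'position': array([218.8, 477.3, 303.9]), 'ee_rot': array([[-0.9,  0.4, -0. ],
       [ 0.4,  0.9,  0. ],
       [ 0. ,  0. , -1. ]]), 'ft_force': array([0.3, 0.6, 0.6]), 'ft_torque': array([ 0., -0.,  0.]), 'opening': 85.72539406236359}
```

View pics/top0.png

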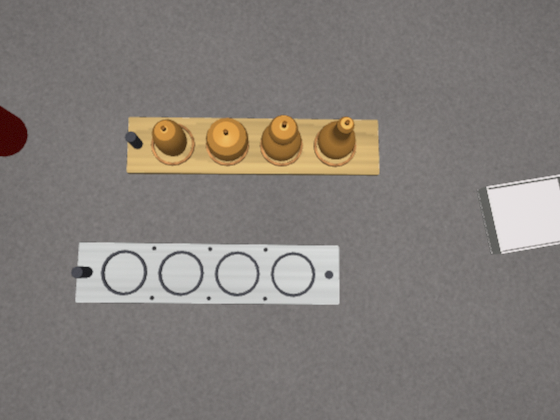

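View pics/side0.png

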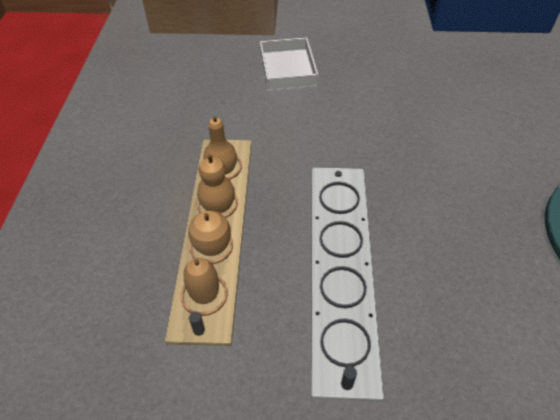

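The top view shows the stand's post at (133,139). Counted from it, the gourds are egg, round, hourglass and longneck. The fixture's post is at (80,272), with pockets at about (124,272), (181,273), (238,273) and (293,274). The side view confirms this: stand post at (196,323), fixture post at (348,377). Next I'll measure precisely, fitting the gourd outlines and the pocket rings in both views.

```bash
cat > m.py <<'E'
from h import *
from scipy.optimize import minimize
np.set_printoptions(precision=1,suppress=True)
PR={'gourd_hourglass':[(0,30),(12,48),(30,58),(48,46),(60,30),(68,35),(76,39),(82,39),(91,27),(96,8),(108,6)],
'gourd_round':[(0,32),(12,48),(28,60),(36,60),(50,47),(58,28),(62,8),(73,6)],
'gourd_longneck':[(0,32),(12,48),(26,55),(42,46),(56,30),(70,23),(95,23),(100,15),(102,6),(108,6)],
'gourd_egg':[(0,30),(14,39),(30,44),(44,44),(58,37),(70,20),(76,8),(83,6)]}
A=np.linspace(0,2*np.pi,24)
def sil(c,l,P):
    m=np.zeros((420,560),np.uint8)
    ds=[np.array([proj(c,(P[0]+w/2*np.cos(a),P[1]+w/2*np.sin(a),P[2]+h)) for a in A],np.float32) for h,w in PR[l]]
    for a,b in zip(ds,ds[1:]):
        cv2.fillConvexPoly(m,np.int32(np.round(cv2.convexHull(np.vstack([a,b]))*16)),1,cv2.LINE_8,4)
    return m>0
def fit(l,M,P0):
    f=lambda P:-sum((sil(c,l,P)&m).sum()/(sil(c,l,P)|m).sum() for c,m in M.items())/len(M)
    r=minimize(f,P0,method='Nelder-Mead',options=dict(initial_simplex=np.array(P0)+np.vstack([np.zeros(3),8*np.eye(3)]),xatol=.1,fatol=1e-4,maxiter=150))
    return r.x,-r.fun
E
python3 - <<'E'
from m import *
P0=dict(zip(G,[(640,-36,12),(640,42,12),(640,-115,12),(640,122,12)]))
ims={c:imaging.camera(c) for c in('top','side')}
for l in G:
    M={}
    for c in ims:
        e=proj(c,np.array(P0[l])+[0,0,40])
        r=[x for x in cut_out(c,l) if np.hypot(*(np.array(x['xy'])-e))<30]
        if r: M[c]=r[0]['pixels']
    P,s=fit(l,M,P0[l]); print(l,list(M),P,round(s,3), [fit(l,{c:M[c]},P)[0] for c in M])
ps={}
for c in ims:
    g=cv2.cvtColor(ims[c],cv2.COLOR_RGB2GRAY)
    b=(g<110).astype(np.uint8)
    n,_,st,ce=cv2.connectedComponentsWithStats(b)
    # ellipse ring centres near predicted pockets
    cs,_=cv2.findContours(b,cv2.RETR_LIST,cv2.CHAIN_APPROX_NONE)
    el=[cv2.fitEllipse(k) for k in cs if len(k)>60 and cv2.contourArea(k)>600 and cv2.contourArea(k)<3000]
    ps[c]=[(np.array(e[0]),e[1]) for e in el]
    print(c,[(np.round(e[0],1).tolist(),np.round(e[1],0).tolist(), at_z(c,e[0],17)) for e in el])
for a,_ in ps['top']:
    for b,_ in ps['side']:
        P,d=tri(a,b)
        if d<6: print('pocket',P,d)
E
```

```text
Traceback (most recent call last):
  File "m.py", line 17, in fit
    r=minimize(f,P0,method='Nelder-Mead',options=dict(initial_simplex=np.array(P0)+np.vstack([np.zeros(3),8*np.eye(3)]),xatol=.1,fatol=1e-4,maxiter=150))
  File "m.py", line 16, in <lambda>
    f=lambda P:-sum((sil(c,l,P)&m).sum()/(sil(c,l,P)|m).sum() for c,m in M.items())/len(M)
                ~~~^^^^^^^^^^^^^^^^^^^^^^^^^^^^^^^^^^^^^^^^^^^^^^^^^^^^^^^^^^^^^^^^
  File "m.py", line 16, in <genexpr>
    f=lambda P:-sum((sil(c,l,P)&m).sum()/(sil(c,l,P)|m).sum() for c,m in M.items())/len(M)
                                          ~~~^^^^^^^
  File "m.py", line 11, in sil
    ds=[np.array([proj(c,(P[0]+w/2*np.cos(a),P[1]+w/2*np.sin(a),P[2]+h)) for a in A],np.float32) for h,w in PR[l]]
                  ~~~~^^^^^^^^^^^^^^^^^^^^^^^^^^^^^^^^^^^^^^^^^^^^^^^^^^
  File "h.py", line 17, in proj
    k,E=cal(c); v=E[:3,:3]@np.array(P,float)+E[:3,3]
        ~~~^^^
  File "h.py", line 6, in cal
    k=imaging.get_calibration(c); return k,np.array(k['extrinsics'])
ValueError: time passes only in moves, steps and waits
```

```bash
sed -i 's/^def cal(c):/import functools\n@functools.lru_cache\ndef cal(c):/' h.py
sed -i 's/fatol=1e-4,maxiter=150/fatol=1e-4,maxiter=90/' m.py
cat > meas.py <<'E'
from m import *
import sys
P0=dict(zip(G,[(640,-36,12),(640,42,12),(640,-115,12),(640,122,12)]))
ims={c:imaging.camera(c) for c in('top','side')}
for l in G:
    M={}
    for c in ims:
        e=proj(c,np.array(P0[l])+[0,0,40])
        r=[x for x in cut_out(c,l) if np.hypot(*(np.array(x['xy'])-e))<30]
        if r: M[c]=r[0]['pixels']
    P,s=fit(l,M,P0[l]); print(l,list(M),P,round(s,3), [fit(l,{c:M[c]},P)[0] for c in M])
ps={}
for c in ims:
    b=(cv2.cvtColor(ims[c],cv2.COLOR_RGB2GRAY)<110).astype(np.uint8)
    cs,_=cv2.findContours(b,cv2.RETR_LIST,cv2.CHAIN_APPROX_NONE)
    ps[c]=[cv2.fitEllipse(k) for k in cs if len(k)>60 and 600<cv2.contourArea(k)<3000]
    print(c,[(np.round(e[0],1).tolist(),np.round(e[1],0).tolist(), at_z(c,e[0],17)) for e in ps[c]])
for a in ps['top']:
    for b in ps['side']:
        P,d=tri(a[0],b[0])
        if d<6: print('pocket',P,d)
E
timeout 300 python3 meas.py
```

```text
gourd_hourglass ['side'] [641.4 -33.6  14.4] 0.947 [array([641.4, -33.6,  14.4])]
gourd_round ['top', 'side'] [639.6  42.2  13. ] 0.944 [array([642. ,  43.6,   2.1]), array([640. ,  42.8,  15.3])]
gourd_longneck ['top'] [ 642.7 -112.9   14.1] 0.97 [array([ 643.9, -113.6,   10.2])]
gourd_egg ['top', 'side'] [638.9 122.1  14.5] 0.917 [array([637.6, 122.2,  16.5]), array([637.2, 127.8,  26.7])]
top [([292.6, 274.0], [40.0, 40.0], array([451.7, -54.6,  17. ])), ([237.0, 273.4], [40.0, 41.0], array([451.5,  24.8,  17. ])), ([292.7, 274.0], [42.0, 43.0], array([451.6, -54.8,  17. ])), ([180.7, 272.8], [40.0, 41.0], array([451.3, 104.3,  17. ])), ([236.9, 273.4], [43.0, 43.0], array([451.4,  24.9,  17. ])), ([123.9, 272.1], [40.0, 42.0], array([451.1, 184. ,  17. ])), ([180.6, 272.8], [43.0, 44.0], array([451.2, 104.6,  17. ])), ([123.7, 272.2], [43.0, 45.0], array([451. , 184.3,  17. ])), ([335.9, 139.9], [33.0, 34.0], array([ 650.6, -117.7,   17. ])), ([11.4, 132.8], [29.0, 53.0], array([649.5, 356.4,  17. ]))]
side [([345.1, 342.7], [41.0, 47.0], array([452. , 185.8,  17. ])), ([345.4, 3
[... 686 characters left out ...]
160569819957038
pocket [451.8  24.8  15.5] 0.7250183632975182
pocket [451.7  24.8  15.1] 0.4552391758502444
pocket [451.9 -54.9  15.9] 0.6902918722930051
pocket [451.9 -54.9  15.7] 0.5968649588425711
pocket [451.6 104.7  14.9] 0.692712135089415
pocket [451.5 104.7  14.7] 0.53276620665842
pocket [451.8  24.9  15.6] 0.8222528699131954
pocket [451.6  25.   15.3] 0.5526116168800348
pocket [451.4 184.7  14.5] 0.619281994323917
pocket [450.7 187.6   4.8] 0.5575830635322353
pocket [451.6 104.8  15.2] 0.7983814537248539
pocket [451.5 104.9  15. ] 0.6385576361643568
pocket [451.4 184.9  14.8] 0.76939365241
pocket [450.7 187.8   5.1] 0.4046645865575202
pocket [ 655.8 -120.8   -0.7] 0.09150439686368984
```

```bash
python3 - <<'E'
import cv2,numpy as np
a=cv2.imread('pics/top0.png')[105:185,125:375];b=cv2.imread('pics/side0.png')[110:310,180:250]
a=cv2.resize(a,None,fx=3,fy=3,interpolation=cv2.INTER_CUBIC)
b=cv2.rotate(b,cv2.ROTATE_90_COUNTERCLOCKWISE)
b=cv2.resize(b,None,fx=3.75,fy=3.75,interpolation=cv2.INTER_CUBIC)
cv2.imwrite('pics/crop1.png',np.vstack([a,b[:, :750]]))
E
```

```text
(no output)
```

View pics/crop1.png

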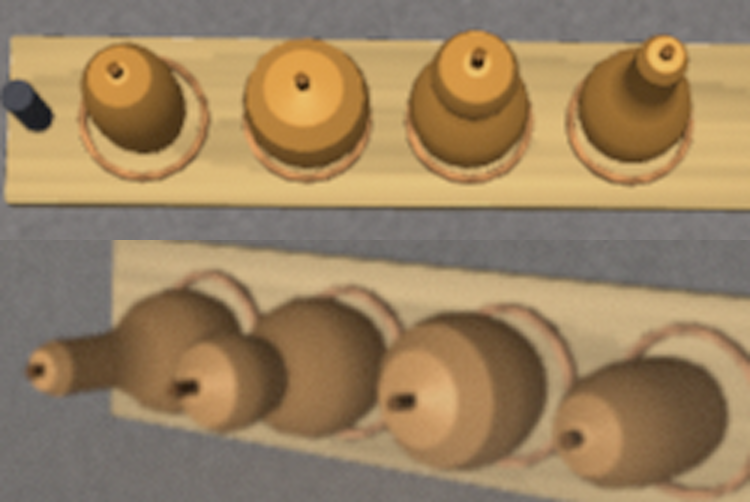

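The crop shows all four stalk tips. They are at (162,127), (225,131), (285,123) and (347,122) in the top view, and at (196,261), (206,215), (210,158) and (214,119) in the side view, in the order egg, round, hourglass, longneck. I'll triangulate them as a check.

```bash
python3 - <<'E'
from h import *
np.set_printoptions(precision=1,suppress=True)
T=dict(egg=[(162.3,127.3),(195.7,260.7),95],round=[(225.3,130.7),(205.5,214.8),85],hour=[(284.7,123),(209.5,157.5),120],long=[(347.3,121.7),(214.1,118.8),120])
for n,(a,b,z) in T.items(): print(n,tri(a,b),at_z('top',a,z),at_z('side',b,z))
s=robot.sense();print(s['t'],s['position'],s['ee_rot'],s['q'])
E
```

```text
egg (array([639.3, 122.2,  95.7]), np.float64(1.6199937380644338)) [638.7 122.4  95. ] [640.3 121.5  95. ]
round (array([640.2,  41.6,  84.7]), np.float64(1.415122847117774)) [639.4  41.7  85. ] [640.8  41.6  85. ]
hour (array([641.8, -35.3, 116.7]), np.float64(0.7226756366065245)) [640.3 -35.1 120. ] [641.3 -32.2 120. ]
long (array([ 645.2, -114.6,  118.6]), np.float64(1.30564878992284)) [ 644.1 -114.3  120. ] [ 645.5 -113.4  120. ]
1.8 [218.8 477.2 303.9] [[-0.9  0.4 -0. ]
 [ 0.4  0.9 -0. ]
 [-0.  -0.  -1. ]] [ 1.   0.3 -0.   1.3 -0.   1.4]
```

```bash
python3 -m inch '[{"roll":0.12,"dz":10},{"roll":0.12,"dz":10},{"roll":0.12,"dz":10},{"roll":0.12,"dz":10},{"roll":0.12,"dz":10},{"roll":0.12,"dz":10},{"roll":0.12,"dz":10},{"roll":0.12,"dz":10}]' && python3 -m inch '[{"roll":0.12},{"roll":0.0618},{}]'
```

```text
validation failed for argument at $[0]...
```

```bash
python3 -m inch '[{"dx":0,"dy":0,"dz":10,"roll":0.12,"fingers":-1},{"dx":0,"dy":0,"dz":10,"roll":0.12,"fingers":-1},{"dx":0,"dy":0,"dz":10,"roll":0.12,"fingers":-1},{"dx":0,"dy":0,"dz":10,"roll":0.12,"fingers":-1},{"dx":0,"dy":0,"dz":10,"roll":0.12,"fingers":-1},{"dx":0,"dy":0,"dz":10,"roll":0.12,"fingers":-1},{"dx":0,"dy":0,"dz":10,"roll":0.12,"fingers":-1},{"dx":0,"dy":0,"dz":10,"roll":0.12,"fingers":-1}]' && python3 -m inch '[{"dx":0,"dy":0,"dz":0,"roll":0.12,"fingers":-1},{"dx":0,"dy":0,"dz":0,"roll":0.0618,"fingers":-1},{"dx":0,"dy":0,"dz":0,"roll":0,"fingers":-1}]'
```

```text
t: 2.47
position: [218.8, 477.2, 223.4]
ee_rot: [[-0.174, 0.985, -0.0], [0.985, 0.174, 0.0], [0.0, -0.0, -1.0]]
ft_force: [-0.2, -0.3, -0.5]
opening: 85.4
t: 2.72
position: [218.8, 477.2, 223.7]
ee_rot: [[0.004, 1.0, -0.0], [1.0, -0.004, -0.0], [-0.0, -0.0, -1.0]]
ft_force: [-0.1, -0.9, -0.2]
opening: 85.6
```

```bash
python3 -m inch '[{"dx":-22,"dy":26,"dz":0,"roll":0,"fingers":-1},{"dx":-22,"dy":26,"dz":0,"roll":0,"fingers":-1},{"dx":-22,"dy":26,"dz":0,"roll":0,"fingers":-1},{"dx":-22,"dy":26,"dz":0,"roll":0,"fingers":-1},{"dx":-22,"dy":26,"dz":0,"roll":0,"fingers":-1},{"dx":-22,"dy":26,"dz":0,"roll":0,"fingers":-1},{"dx":-22,"dy":26,"dz":0,"roll":0,"fingers":-1},{"dx":-22,"dy":26,"dz":0,"roll":0,"fingers":-1}]' && python3 -m inch '[{"dx":-22,"dy":26,"dz":0,"roll":0,"fingers":-1},{"dx":-22,"dy":26,"dz":0,"roll":0,"fingers":-1},{"dx":-22,"dy":26,"dz":0,"roll":0,"fingers":-1},{"dx":-22,"dy":26,"dz":0,"roll":0,"fingers":-1},{"dx":-22,"dy":26,"dz":0,"roll":0,"fingers":-1},{"dx":-22,"dy":26,"dz":0,"roll":0,"fingers":-1},{"dx":-22,"dy":26,"dz":0,"roll":0,"fingers":-1},{"dx":0,"dy":0,"dz":0,"roll":0,"fingers":-1}]'
```

```text
t: 3.38
position: [427.8, 299.8, 224.1]
ee_rot: [[-0.002, 1.0, 0.0], [1.0, 0.002, 0.0], [0.0, 0.0, -1.0]]
ft_force: [0.4, 0.4, 0.1]
opening: 85.1
t: 4.05
position: [612.4, 143.2, 223.3]
ee_rot: [[0.002, 1.0, 0.001], [1.0, -0.002, -0.001], [-0.001, 0.001, -1.0]]
ft_force: [-0.1, 0.1, 0.7]
opening: 85.2
```

```bash
python3 -m inch '[{"dx":-10.5,"dy":13.5,"dz":0,"roll":0,"fingers":-1},{"dx":-10.5,"dy":13.5,"dz":0,"roll":0,"fingers":-1},{"dx":0,"dy":0,"dz":20,"roll":0,"fingers":-1},{"dx":0,"dy":0,"dz":20,"roll":0,"fingers":-1},{"dx":0,"dy":0,"dz":10,"roll":0,"fingers":-1},{"dx":0,"dy":0,"dz":0,"roll":0,"fingers":-1}]'; python3 -c "
from h import *
snap('side','s1');a=snap('top','t1');im=np.vstack([cv2.imread('pics/t1.png')[100:210,100:360],cv2.imread('pics/s1.png')[160:350,100:360]]);cv2.imwrite('pics/m1.png',cv2.resize(im,None,fx=2,fy=2))"
```

```text
t: 4.55
position: [634.4, 126.0, 171.8]
ee_rot: [[-0.001, 1.0, -0.004], [1.0, 0.001, -0.0], [-0.0, -0.004, -1.0]]
ft_force: [-0.2, -0.6, 0.5]
opening: 85.3
```

View pics/m1.png

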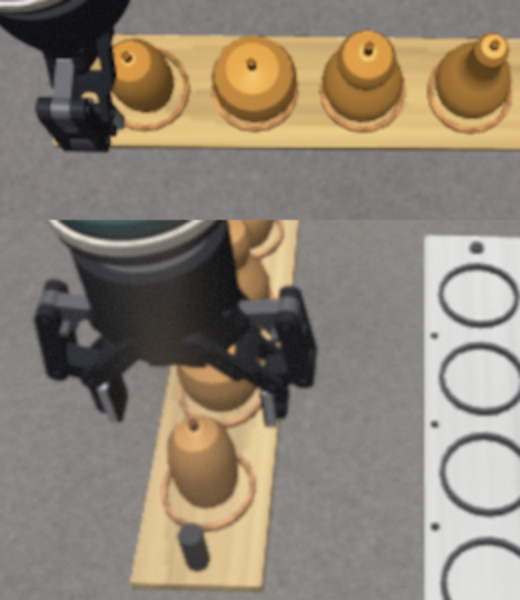

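The gripper stands above the egg, with its jaws across the row on either side of the stalk (side crop at 190,425). I'll check that it has settled, then lower.

```bash
python3 -c "
from h import *
s=robot.sense();print(s['t'],s['position'],s['ee_rot'])"; python3 -m inch '[{"dx":0,"dy":0,"dz":0,"roll":0,"fingers":-1}]'
```

```text
4.65 [635.38387235 126.15225192 174.37162305] [[-4.67440375e-04  9.99999882e-01 -1.29217967e-04]
 [ 9.99999891e-01  4.67438782e-04 -1.23567252e-05]
 [-1.22963223e-05 -1.29223729e-04 -9.99999992e-01]]
t: 4.73
position: [635.8, 126.1, 175.1]
ee_rot: [[-0.0, 1.0, 0.001], [1.0, 0.0, 0.0], [0.0, 0.001, -1.0]]
ft_force: [0.0, -0.3, -0.0]
opening: 85.6
```

```bash
python3 -m inch '[{"dx":-4,"dy":3.5,"dz":0,"roll":0,"fingers":-1},{"dx":0,"dy":0,"dz":20,"roll":0,"fingers":-1},{"dx":0,"dy":0,"dz":20,"roll":0,"fingers":-1},{"dx":0,"dy":0,"dz":20,"roll":0,"fingers":-1},{"dx":0,"dy":0,"dz":15,"roll":0,"fingers":-1},{"dx":0,"dy":0,"dz":0,"roll":0,"fingers":-1},{"dx":0,"dy":0,"dz":0,"roll":0,"fingers":-1},{"dx":0,"dy":0,"dz":0,"roll":0,"fingers":-1}]' && python3 -m inch '[{"dx":0,"dy":0,"dz":0,"roll":0,"fingers":1},{"dx":0,"dy":0,"dz":0,"roll":0,"fingers":1},{"dx":0,"dy":0,"dz":0,"roll":0,"fingers":1}]'
```

```text
t: 5.4
position: [639.7, 121.8, 100.3]
ee_rot: [[0.001, 1.0, 0.002], [1.0, -0.001, 0.0], [0.0, 0.002, -1.0]]
ft_force: [0.2, -0.1, -0.0]
opening: 85.5
t: 5.65
position: [639.3, 122.0, 99.7]
ee_rot: [[0.001, 1.0, 0.001], [1.0, -0.001, 0.0], [0.0, 0.001, -1.0]]
ft_force: [-0.1, 0.6, -0.4]
opening: 51.5
```

```bash
python3 -m inch '[{"dx":0,"dy":0,"dz":0,"roll":0,"fingers":1},{"dx":0,"dy":0,"dz":0,"roll":0,"fingers":1},{"dx":0,"dy":0,"dz":0,"roll":0,"fingers":1},{"dx":0,"dy":0,"dz":0,"roll":0,"fingers":1}]'
```

```text
t: 5.98
position: [639.3, 121.9, 99.9]
ee_rot: [[0.001, 1.0, 0.001], [1.0, -0.001, 0.0], [0.0, 0.001, -1.0]]
ft_force: [-2.9, -1.0, 8.7]
opening: 41.9
```

```bash
python3 -m inch '[{"dx":0,"dy":0,"dz":-3,"roll":0,"fingers":1},{"dx":0,"dy":0,"dz":-6,"roll":0,"fingers":1},{"dx":0,"dy":0,"dz":-10,"roll":0,"fingers":1},{"dx":0,"dy":0,"dz":-10,"roll":0,"fingers":1},{"dx":0,"dy":0,"dz":0,"roll":0,"fingers":1},{"dx":0,"dy":0,"dz":0,"roll":0,"fingers":1}]'; python3 -c "
from h import *
snap('side','s2');im=cv2.imread('pics/s2.png')[160:350,100:360];cv2.imwrite('pics/m2.png',cv2.resize(im,None,fx=2,fy=2))"
```

```text
t: 6.48
position: [639.4, 122.0, 128.8]
ee_rot: [[0.001, 1.0, 0.002], [1.0, -0.001, 0.0], [0.0, 0.002, -1.0]]
ft_force: [0.4, -0.1, -1.6]
opening: 42.5
```

View pics/m2.png

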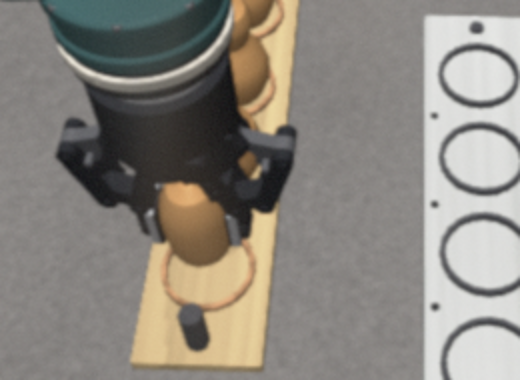

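```bash
python3 -m inch '[{"dx":0,"dy":0,"dz":-11,"roll":0,"fingers":1},{"dx":0,"dy":0,"dz":-10,"roll":0,"fingers":1},{"dx":5,"dy":-10,"dz":0,"roll":0,"fingers":1},{"dx":8,"dy":-20,"dz":0,"roll":0,"fingers":1},{"dx":8,"dy":-24,"dz":0,"roll":0,"fingers":1},{"dx":8,"dy":-24,"dz":0,"roll":0,"fingers":1},{"dx":8,"dy":-24,"dz":0,"roll":0,"fingers":1},{"dx":8,"dy":-24,"dz":0,"roll":0,"fingers":1}]' && python3 -m inch '[{"dx":8,"dy":-24,"dz":0,"roll":0,"fingers":1},{"dx":6,"dy":-20,"dz":0,"roll":0,"fingers":1},{"dx":4,"dy":-12,"dz":0,"roll":0,"fingers":1},{"dx":0,"dy":-6,"dz":0,"roll":0,"fingers":1},{"dx":0,"dy":0,"dz":0,"roll":0,"fingers":1},{"dx":0,"dy":0,"dz":0,"roll":0,"fingers":1},{"dx":0,"dy":0,"dz":0,"roll":0,"fingers":1}]'
```

```text
t: 7.2
position: [511.9, 167.3, 149.0]
ee_rot: [[0.001, 1.0, 0.0], [1.0, -0.001, 0.0], [0.0, 0.0, -1.0]]
ft_force: [0.3, 0.6, -0.1]
opening: 42.7
t: 7.78
position: [452.2, 184.8, 148.9]
ee_rot: [[0.001, 1.0, 0.001], [1.0, -0.001, 0.0], [0.0, 0.001, -1.0]]
ft_force: [-0.3, -0.2, -0.0]
opening: 42.3
```

```bash
python3 -m inch '[{"dx":0,"dy":0,"dz":10,"roll":0,"fingers":1},{"dx":0,"dy":0,"dz":14,"roll":0,"fingers":1},{"dx":0,"dy":0,"dz":12,"roll":0,"fingers":1},{"dx":0,"dy":0,"dz":7,"roll":0,"fingers":1},{"dx":0,"dy":0,"dz":4,"roll":0,"fingers":1},{"dx":0,"dy":0,"dz":2,"roll":0,"fingers":1},{"dx":0,"dy":0,"dz":0,"roll":0,"fingers":1},{"dx":0,"dy":0,"dz":0,"roll":0,"fingers":1}]'; python3 -c "
from h import *
print(robot.sense()['ft_force'])
snap('side','s3');im=cv2.imread('pics/s3.png')[220:410,200:460];cv2.imwrite('pics/m3.png',cv2.resize(im,None,fx=2,fy=2))"
```

```text
t: 8.45
position: [451.5, 185.1, 100.3]
ee_rot: [[0.001, 1.0, 0.001], [1.0, -0.001, 0.0], [0.0, 0.001, -1.0]]
ft_force: [-0.2, 0.5, -0.4]
opening: 42.2
[-0.17937603  0.5270736  -0.43041446]
```

View pics/m3.png

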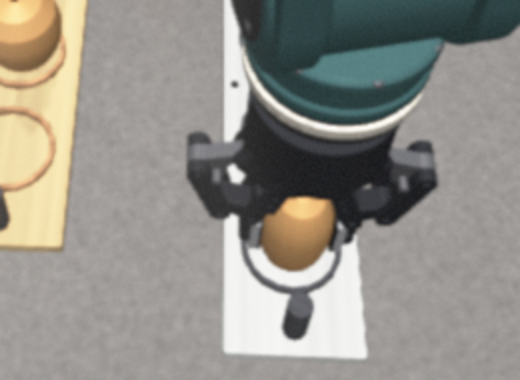

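The egg is in its pocket beside the post, with no floor contact felt yet. I'll lower it in small steps.

```bash
python3 -m inch '[{"dx":0,"dy":0,"dz":1,"roll":0,"fingers":1},{"dx":0,"dy":0,"dz":0,"roll":0,"fingers":1},{"dx":0,"dy":0,"dz":0,"roll":0,"fingers":1}]' ; python3 -m inch '[{"dx":0,"dy":0,"dz":0.5,"roll":0,"fingers":1},{"dx":0,"dy":0,"dz":0,"roll":0,"fingers":1},{"dx":0,"dy":0,"dz":0,"roll":0,"fingers":1}]'
```

```text
t: 8.75
position: [451.5, 185.1, 99.8]
ee_rot: [[0.001, 1.0, 0.001], [1.0, -0.001, 0.0], [0.0, 0.001, -1.0]]
ft_force: [-3.1, -2.0, 15.5]
opening: 42.0
t: 9.0
position: [451.5, 185.1, 99.8]
ee_rot: [[0.001, 1.0, 0.002], [1.0, -0.001, 0.0], [0.0, 0.002, -1.0]]
ft_force: [-6.8, -2.1, 25.8]
opening: 42.5
```

```bash
python3 -m inch '[{"dx":0,"dy":0,"dz":-0.5,"roll":0,"fingers":-1},{"dx":0,"dy":0,"dz":0,"roll":0,"fingers":-1},{"dx":0,"dy":0,"dz":0,"roll":0,"fingers":-1},{"dx":0,"dy":0,"dz":0,"roll":0,"fingers":-1},{"dx":0,"dy":0,"dz":0,"roll":0,"fingers":-1},{"dx":0,"dy":0,"dz":0,"roll":0,"fingers":-1}]' && python3 -m inch '[{"dx":0,"dy":0,"dz":-5,"roll":0,"fingers":-1},{"dx":0,"dy":0,"dz":-10,"roll":0,"fingers":-1},{"dx":0,"dy":0,"dz":-15,"roll":0,"fingers":-1},{"dx":0,"dy":0,"dz":-20,"roll":0,"fingers":-1},{"dx":0,"dy":0,"dz":-20,"roll":0,"fingers":-1},{"dx":0,"dy":0,"dz":-20,"roll":0,"fingers":-1},{"dx":0,"dy":0,"dz":-10,"roll":0,"fingers":-1},{"dx":0,"dy":0,"dz":0,"roll":0,"fingers":-1}]'; python3 -c "
from h import *
snap('side','s4');im=cv2.imread('pics/s4.png')[220:410,200:460];cv2.imwrite('pics/m4.png',cv2.resize(im,None,fx=2,fy=2))"
```

```text
t: 9.5
position: [451.0, 185.1, 98.8]
ee_rot: [[0.001, 1.0, -0.0], [1.0, -0.001, -0.0], [-0.0, -0.0, -1.0]]
ft_force: [0.3, -0.2, 0.3]
opening: 85.6
t: 10.17
position: [451.8, 185.3, 201.2]
ee_rot: [[0.001, 1.0, 0.003], [1.0, -0.001, 0.001], [0.001, 0.003, -1.0]]
ft_force: [1.0, 0.9, -0.1]
opening: 85.3
```

View pics/m4.png

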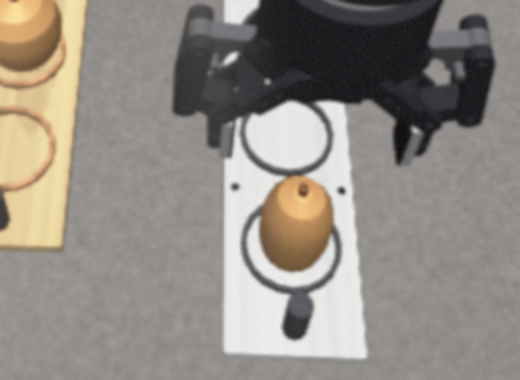

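The egg stands upright in the pocket beside the post (crop 297,225). Next is the round gourd.

```bash
python3 -m inch '[{"dx":-11,"dy":16,"dz":0,"roll":0,"fingers":-1},{"dx":-19,"dy":25,"dz":0,"roll":0,"fingers":-1},{"dx":-22,"dy":28,"dz":0,"roll":0,"fingers":-1},{"dx":-22,"dy":28,"dz":0,"roll":0,"fingers":-1},{"dx":-22,"dy":28,"dz":0,"roll":0,"fingers":-1},{"dx":-22,"dy":28,"dz":0,"roll":0,"fingers":-1},{"dx":-16,"dy":22,"dz":0,"roll":0,"fingers":-1},{"dx":-9,"dy":14,"dz":0,"roll":0,"fingers":-1}]' && python3 -m inch '[{"dx":0,"dy":0,"dz":10,"roll":0,"fingers":-1},{"dx":0,"dy":0,"dz":10,"roll":0,"fingers":-1},{"dx":0,"dy":0,"dz":10,"roll":0,"fingers":-1},{"dx":0,"dy":0,"dz":0,"roll":0,"fingers":-1},{"dx":0,"dy":0,"dz":0,"roll":0,"fingers":-1},{"dx":0,"dy":0,"dz":0,"roll":0,"fingers":-1}]'
```

```text
t: 10.88
position: [641.5, 39.7, 197.2]
ee_rot: [[0.003, 1.0, -0.001], [1.0, -0.003, -0.0], [-0.0, -0.001, -1.0]]
ft_force: [-0.4, 0.5, -0.3]
opening: 85.5
t: 11.38
position: [639.5, 42.5, 169.2]
ee_rot: [[0.0, 1.0, 0.0], [1.0, -0.0, 0.0], [0.0, 0.0, -1.0]]
ft_force: [0.3, -0.2, 0.6]
opening: 85.6
```

```bash
python3 -m inch '[{"dx":0,"dy":0.5,"dz":16,"roll":0,"fingers":-1},{"dx":0,"dy":0,"dz":20,"roll":0,"fingers":-1},{"dx":0,"dy":0,"dz":20,"roll":0,"fingers":-1},{"dx":0,"dy":0,"dz":14,"roll":0,"fingers":-1},{"dx":0,"dy":0,"dz":6,"roll":0,"fingers":-1},{"dx":0,"dy":0,"dz":0,"roll":0,"fingers":-1},{"dx":0,"dy":0,"dz":0,"roll":0,"fingers":-1},{"dx":0,"dy":0,"dz":0,"roll":0,"fingers":-1}]' && python3 -m inch '[{"dx":0,"dy":0,"dz":0,"roll":0,"fingers":1},{"dx":0,"dy":0,"dz":0,"roll":0,"fingers":1},{"dx":0,"dy":0,"dz":0,"roll":0,"fingers":1}]' && python3 -m inch '[{"dx":0,"dy":0,"dz":0,"roll":0,"fingers":1},{"dx":0,"dy":0,"dz":0,"roll":0,"fingers":1},{"dx":0,"dy":0,"dz":0,"roll":0,"fingers":1}]'
```

```text
t: 12.05
position: [641.0, 42.0, 94.1]
ee_rot: [[0.001, 1.0, 0.002], [1.0, -0.001, -0.0], [-0.0, 0.002, -1.0]]
ft_force: [0.6, -0.5, 0.4]
opening: 85.6
t: 12.3
position: [640.7, 41.9, 94.1]
ee_rot: [[0.001, 1.0, 0.001], [1.0, -0.001, -0.0], [-0.0, 0.001, -1.0]]
ft_force: [-2.7, 0.3, 6.7]
opening: 57.7
t: 12.55
position: [640.7, 41.9, 94.1]
ee_rot: [[0.001, 1.0, 0.001], [1.0, -0.001, -0.0], [-0.0, 0.001, -1.0]]
ft_force: [-2.5, 0.5, 11.4]
opening: 57.8
```

```bash
python3 -m inch '[{"dx":0,"dy":0,"dz":-4,"roll":0,"fingers":1},{"dx":0,"dy":0,"dz":-8,"roll":0,"fingers":1},{"dx":0,"dy":0,"dz":-14,"roll":0,"fingers":1},{"dx":0,"dy":0,"dz":-14,"roll":0,"fingers":1},{"dx":0,"dy":0,"dz":-10,"roll":0,"fingers":1},{"dx":4,"dy":-10,"dz":0,"roll":0,"fingers":1},{"dx":8,"dy":-20,"dz":0,"roll":0,"fingers":1},{"dx":8,"dy":-24,"dz":0,"roll":0,"fingers":1}]' && python3 -m inch '[{"dx":8,"dy":-24,"dz":0,"roll":0,"fingers":1},{"dx":8,"dy":-24,"dz":0,"roll":0,"fingers":1},{"dx":8,"dy":-24,"dz":0,"roll":0,"fingers":1},{"dx":8,"dy":-24,"dz":0,"roll":0,"fingers":1},{"dx":6,"dy":-20,"dz":0,"roll":0,"fingers":1},{"dx":4,"dy":-12,"dz":0,"roll":0,"fingers":1},{"dx":1,"dy":-7,"dz":0,"roll":0,"fingers":1},{"dx":0,"dy":0,"dz":0,"roll":0,"fingers":1}]' && python3 -m inch '[{"dx":0,"dy":0,"dz":0,"roll":0,"fingers":1},{"dx":0,"dy":0,"dz":0,"roll":0,"fingers":1},{"dx":0,"dy":0,"dz":0,"roll":0,"fingers":1}]'
```

```text
t: 13.22
position: [586.6, 61.9, 143.2]
ee_rot: [[0.001, 1.0, 0.001], [1.0, -0.001, -0.0], [-0.0, 0.001, -1.0]]
ft_force: [-0.1, 0.8, -1.3]
opening: 57.6
t: 13.88
position: [450.5, 105.3, 143.3]
ee_rot: [[0.0, 1.0, -0.0], [1.0, -0.0, 0.0], [0.0, -0.0, -1.0]]
ft_force: [0.2, 0.2, -1.0]
opening: 57.8
t: 14.13
position: [452.4, 104.8, 142.9]
ee_rot: [[0.001, 1.0, 0.0], [1.0, -0.001, -0.0], [-0.0, 0.0, -1.0]]
ft_force: [0.6, 0.0, -1.5]
opening: 57.8
```

```bash
python3 -m inch '[{"dx":0,"dy":0,"dz":10,"roll":0,"fingers":1},{"dx":0,"dy":0,"dz":14,"roll":0,"fingers":1},{"dx":0,"dy":0,"dz":12,"roll":0,"fingers":1},{"dx":0,"dy":0,"dz":7,"roll":0,"fingers":1},{"dx":0,"dy":0,"dz":4,"roll":0,"fingers":1},{"dx":0,"dy":0,"dz":2,"roll":0,"fingers":1},{"dx":0,"dy":0,"dz":0,"roll":0,"fingers":1},{"dx":0,"dy":0,"dz":0,"roll":0,"fingers":1}]' && python3 -m inch '[{"dx":0,"dy":0,"dz":1,"roll":0,"fingers":1},{"dx":0,"dy":0,"dz":0,"roll":0,"fingers":1},{"dx":0,"dy":0,"dz":0,"roll":0,"fingers":1}]'
```

```text
t: 14.8
position: [451.9, 105.0, 94.3]
ee_rot: [[0.001, 1.0, 0.001], [1.0, -0.001, 0.0], [0.0, 0.001, -1.0]]
ft_force: [-0.3, 0.1, -1.3]
opening: 57.7
t: 15.05
position: [451.9, 105.1, 94.0]
ee_rot: [[0.001, 1.0, 0.002], [1.0, -0.001, 0.0], [0.0, 0.002, -1.0]]
ft_force: [-5.4, -0.7, 21.9]
opening: 57.9
```

```bash
python3 -m inch '[{"dx":0,"dy":0,"dz":0,"roll":0,"fingers":-1},{"dx":0,"dy":0,"dz":0,"roll":0,"fingers":-1},{"dx":0,"dy":0,"dz":0,"roll":0,"fingers":-1},{"dx":0,"dy":0,"dz":0,"roll":0,"fingers":-1},{"dx":0,"dy":0,"dz":0,"roll":0,"fingers":-1},{"dx":0,"dy":0,"dz":0,"roll":0,"fingers":-1}]' && python3 -m inch '[{"dx":0,"dy":0,"dz":-5,"roll":0,"fingers":-1},{"dx":0,"dy":0,"dz":-10,"roll":0,"fingers":-1},{"dx":0,"dy":0,"dz":-20,"roll":0,"fingers":-1},{"dx":0,"dy":0,"dz":-20,"roll":0,"fingers":-1},{"dx":0,"dy":0,"dz":-20,"roll":0,"fingers":-1},{"dx":0,"dy":0,"dz":-20,"roll":0,"fingers":-1},{"dx":0,"dy":0,"dz":-15,"roll":0,"fingers":-1},{"dx":0,"dy":0,"dz":0,"roll":0,"fingers":-1}]'; python3 -c "
from h import *
snap('side','s5');im=cv2.imread('pics/s5.png')[140:400,160:430];cv2.imwrite('pics/m5.png',cv2.resize(im,None,fx=2,fy=2))"
```

```text
t: 15.55
position: [451.5, 105.1, 92.8]
ee_rot: [[0.001, 1.0, -0.0], [1.0, -0.001, -0.0], [-0.0, -0.0, -1.0]]
ft_force: [-0.4, -0.1, -0.1]
opening: 85.3
t: 16.22
position: [452.5, 105.2, 205.8]
ee_rot: [[0.001, 1.0, 0.004], [1.0, -0.001, 0.0], [0.0, 0.004, -1.0]]
ft_force: [0.6, 0.2, 0.0]
opening: 85.5
```

View pics/m5.png

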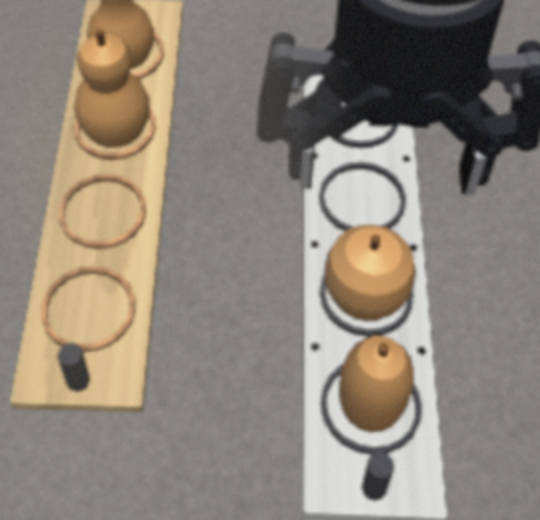

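The round gourd stands upright in pocket 2 (crop 372,275). Now the hourglass.

```bash
python3 -m inch '[{"dx":-10,"dy":16,"dz":0,"roll":0,"fingers":-1},{"dx":-18,"dy":25,"dz":0,"roll":0,"fingers":-1},{"dx":-22,"dy":28,"dz":0,"roll":0,"fingers":-1},{"dx":-22,"dy":28,"dz":0,"roll":0,"fingers":-1},{"dx":-22,"dy":28,"dz":0,"roll":0,"fingers":-1},{"dx":-22,"dy":28,"dz":0,"roll":0,"fingers":-1},{"dx":-16,"dy":22,"dz":0,"roll":0,"fingers":-1},{"dx":-8,"dy":14,"dz":0,"roll":0,"fingers":-1}]' && python3 -m inch '[{"dx":0,"dy":0,"dz":0,"roll":0,"fingers":-1},{"dx":0,"dy":0,"dz":10,"roll":0,"fingers":-1},{"dx":0,"dy":0,"dz":0,"roll":0,"fingers":-1},{"dx":0,"dy":0,"dz":0,"roll":0,"fingers":-1},{"dx":0,"dy":0,"dz":0,"roll":0,"fingers":-1},{"dx":0,"dy":0,"dz":0,"roll":0,"fingers":-1}]'
```

```text
t: 16.93
position: [642.0, -37.3, 201.2]
ee_rot: [[0.002, 1.0, -0.001], [1.0, -0.002, -0.0], [-0.0, -0.001, -1.0]]
ft_force: [-0.3, 1.3, 0.8]
opening: 85.0
t: 17.43
position: [640.0, -34.6, 193.2]
ee_rot: [[0.0, 1.0, 0.0], [1.0, -0.0, -0.0], [-0.0, 0.0, -1.0]]
ft_force: [0.9, -0.4, -0.2]
opening: 85.3
```

```bash
python3 -m inch '[{"dx":-0.5,"dy":0.5,"dz":8,"roll":0,"fingers":-1},{"dx":0,"dy":0,"dz":15,"roll":0,"fingers":-1},{"dx":0,"dy":0,"dz":15,"roll":0,"fingers":-1},{"dx":0,"dy":0,"dz":9,"roll":0,"fingers":-1},{"dx":0,"dy":0,"dz":4,"roll":0,"fingers":-1},{"dx":0,"dy":0,"dz":0,"roll":0,"fingers":-1},{"dx":0,"dy":0,"dz":0,"roll":0,"fingers":-1},{"dx":0,"dy":0,"dz":0,"roll":0,"fingers":-1}]' && python3 -m inch '[{"dx":0,"dy":0,"dz":0,"roll":0,"fingers":0},{"dx":0,"dy":0,"dz":0,"roll":0,"fingers":0},{"dx":0,"dy":0,"dz":0,"roll":0,"fingers":0},{"dx":0,"dy":0,"dz":0,"roll":0,"fingers":0}]'; python3 -c "
from h import *
snap('side','s6');snap('top','t6');im=np.vstack([cv2.imread('pics/t6.png')[80:200,200:400],cv2.imread('pics/s6.png')[90:250,120:320]]);cv2.imwrite('pics/m6.png',cv2.resize(im,None,fx=2,fy=2))"
```

```text
t: 18.1
position: [641.2, -35.6, 142.6]
ee_rot: [[0.001, 1.0, 0.001], [1.0, -0.001, -0.0], [-0.0, 0.001, -1.0]]
ft_force: [-0.2, -0.7, -0.2]
opening: 85.5
t: 18.43
position: [640.9, -35.6, 142.1]
ee_rot: [[0.001, 1.0, 0.0], [1.0, -0.001, -0.0], [-0.0, 0.0, -1.0]]
ft_force: [0.1, 0.6, 0.1]
opening: 42.6
```

View pics/m6.png

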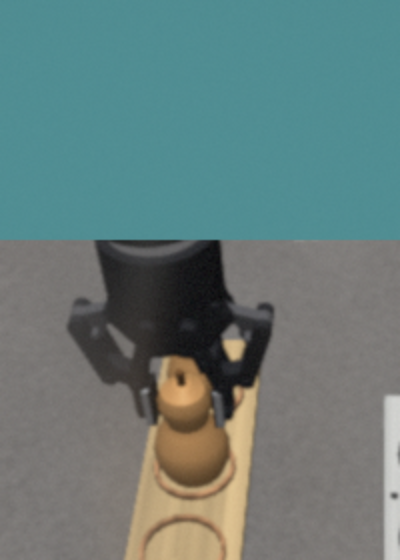

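The pads flank the upper bulb evenly and the gourd stands upright (the arm blocks the top view). Closing now.

```bash
python3 -m inch '[{"dx":0,"dy":0,"dz":0,"roll":0,"fingers":1},{"dx":0,"dy":0,"dz":0,"roll":0,"fingers":1},{"dx":0,"dy":0,"dz":0,"roll":0,"fingers":1},{"dx":0,"dy":0,"dz":0,"roll":0,"fingers":1},{"dx":0,"dy":0,"dz":0,"roll":0,"fingers":1}]' && python3 -m inch '[{"dx":0,"dy":0,"dz":-4,"roll":0,"fingers":1},{"dx":0,"dy":0,"dz":-8,"roll":0,"fingers":1},{"dx":0,"dy":0,"dz":-14,"roll":0,"fingers":1},{"dx":0,"dy":0,"dz":-14,"roll":0,"fingers":1},{"dx":0,"dy":0,"dz":-10,"roll":0,"fingers":1},{"dx":0,"dy":0,"dz":0,"roll":0,"fingers":1},{"dx":0,"dy":0,"dz":0,"roll":0,"fingers":1}]'; python3 -c "
from h import *
snap('side','s7');im=cv2.imread('pics/s7.png')[50:250,120:320];cv2.imwrite('pics/m7.png',cv2.resize(im,None,fx=2,fy=2))"
```

```text
t: 18.95
position: [641.0, -35.6, 142.3]
ee_rot: [[0.001, 1.0, 0.001], [1.0, -0.001, -0.0], [-0.0, 0.001, -1.0]]
ft_force: [-2.0, 0.6, 5.3]
opening: 36.7
t: 19.53
position: [641.0, -35.6, 192.2]
ee_rot: [[0.001, 1.0, 0.001], [1.0, -0.001, -0.0], [-0.0, 0.001, -1.0]]
ft_force: [-0.5, -0.2, -0.3]
opening: 36.5
```

View pics/m7.png

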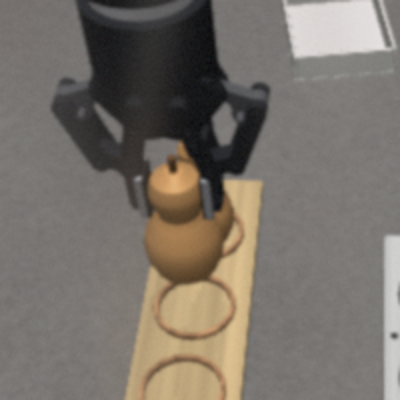

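```bash
python3 -m inch '[{"dx":4,"dy":-10,"dz":0,"roll":0,"fingers":1},{"dx":7,"dy":-20,"dz":0,"roll":0,"fingers":1},{"dx":8,"dy":-24,"dz":0,"roll":0,"fingers":1},{"dx":8,"dy":-24,"dz":0,"roll":0,"fingers":1},{"dx":8,"dy":-24,"dz":0,"roll":0,"fingers":1},{"dx":8,"dy":-24,"dz":0,"roll":0,"fingers":1},{"dx":7,"dy":-24,"dz":0,"roll":0,"fingers":1},{"dx":6,"dy":-20,"dz":0,"roll":0,"fingers":1}]' && python3 -m inch '[{"dx":3.5,"dy":-12,"dz":0,"roll":0,"fingers":1},{"dx":1,"dy":-7,"dz":0,"roll":0,"fingers":1},{"dx":0,"dy":0,"dz":0,"roll":0,"fingers":1},{"dx":0,"dy":0,"dz":0,"roll":0,"fingers":1},{"dx":0,"dy":0,"dz":0,"roll":0,"fingers":1},{"dx":0,"dy":0,"dz":0,"roll":0,"fingers":1}]' && python3 -m inch '[{"dx":0,"dy":0,"dz":10,"roll":0,"fingers":1},{"dx":0,"dy":0,"dz":14,"roll":0,"fingers":1},{"dx":0,"dy":0,"dz":12,"roll":0,"fingers":1},{"dx":0,"dy":0,"dz":7,"roll":0,"fingers":1},{"dx":0,"dy":0,"dz":4,"roll":0,"fingers":1},{"dx":0,"dy":0,"dz":2,"roll":0,"fingers":1},{"dx":0,"dy":0,"dz":0,"roll":0,"fingers":1},{"dx":0,"dy":0,"dz":0,"roll":0,"fingers":1}]' && python3 -m inch '[{"dx":0,"dy":0,"dz":1,"roll":0,"fingers":1},{"dx":0,"dy":0,"dz":0,"roll":0,"fingers":1},{"dx":0,"dy":0,"dz":0,"roll":0,"fingers":1}]'
```

```text
t: 20.25
position: [468.7, 21.1, 191.1]
ee_rot: [[0.001, 1.0, -0.002], [1.0, -0.001, 0.0], [0.0, -0.002, -1.0]]
ft_force: [0.4, -0.8, -0.6]
opening: 36.6
t: 20.75
position: [452.7, 24.8, 191.7]
ee_rot: [[0.001, 1.0, 0.0], [1.0, -0.001, 0.0], [0.0, 0.0, -1.0]]
ft_force: [0.9, 0.1, -0.2]
opening: 37.0
t: 21.42
position: [452.2, 25.0, 143.3]
ee_rot: [[0.001, 1.0, 0.001], [1.0, -0.001, -0.0], [-0.0, 0.001, -1.0]]
ft_force: [0.7, -0.0, -0.5]
opening: 36.5
t: 21.67
position: [452.3, 25.0, 142.3]
ee_rot: [[0.001, 1.0, 0.001], [1.0, -0.001, -0.0], [-0.0, 0.001, -1.0]]
ft_force: [0.8, -0.2, 4.6]
opening: 36.5
```

```bash
python3 -m inch '[{"dx":0,"dy":0,"dz":0,"roll":0,"fingers":-1},{"dx":0,"dy":0,"dz":0,"roll":0,"fingers":-1},{"dx":0,"dy":0,"dz":0,"roll":0,"fingers":-1},{"dx":0,"dy":0,"dz":0,"roll":0,"fingers":-1},{"dx":0,"dy":0,"dz":0,"roll":0,"fingers":-1},{"dx":0,"dy":0,"dz":0,"roll":0,"fingers":-1}]' && python3 -m inch '[{"dx":0,"dy":0,"dz":-5,"roll":0,"fingers":-1},{"dx":0,"dy":0,"dz":-10,"roll":0,"fingers":-1},{"dx":0,"dy":0,"dz":-20,"roll":0,"fingers":-1},{"dx":0,"dy":0,"dz":-20,"roll":0,"fingers":-1},{"dx":0,"dy":0,"dz":-10,"roll":0,"fingers":-1},{"dx":0,"dy":0,"dz":0,"roll":0,"fingers":-1}]'; python3 -c "
from h import *
snap('side','s8');im=cv2.imread('pics/s8.png')[100:400,160:430];cv2.imwrite('pics/m8.png',cv2.resize(im,None,fx=2,fy=2))"
```

```text
t: 22.17
position: [451.9, 25.1, 141.8]
ee_rot: [[0.001, 1.0, -0.0], [1.0, -0.001, -0.0], [-0.0, -0.0, -1.0]]
ft_force: [-0.0, 0.2, 0.5]
opening: 85.3
t: 22.67
position: [452.8, 25.0, 209.0]
ee_rot: [[0.001, 1.0, 0.003], [1.0, -0.001, -0.0], [-0.0, 0.003, -1.0]]
ft_force: [-0.3, -0.3, -0.2]
opening: 85.3
```

View pics/m8.png

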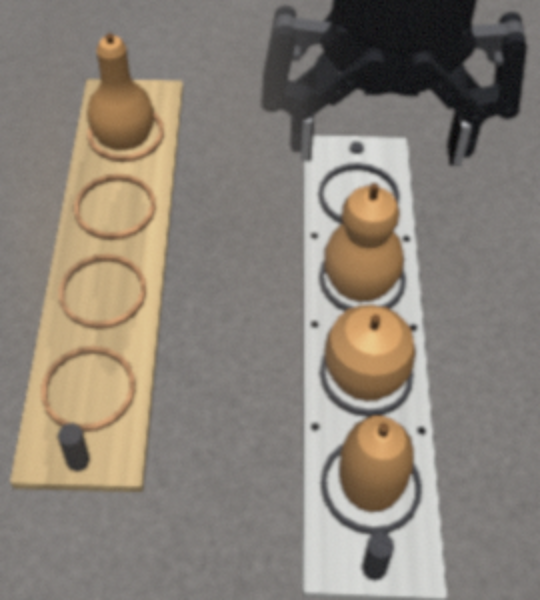

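The hourglass stands upright in pocket 3 (crop 365,245). The longneck is last.

```bash
python3 -m inch '[{"dx":-10,"dy":16,"dz":0,"roll":0,"fingers":-1},{"dx":-18,"dy":25,"dz":0,"roll":0,"fingers":-1},{"dx":-22,"dy":28,"dz":0,"roll":0,"fingers":-1},{"dx":-22,"dy":28,"dz":0,"roll":0,"fingers":-1},{"dx":-22,"dy":28,"dz":0,"roll":0,"fingers":-1},{"dx":-22,"dy":28,"dz":0,"roll":0,"fingers":-1},{"dx":-15,"dy":23,"dz":0,"roll":0,"fingers":-1},{"dx":-8,"dy":16,"dz":0,"roll":0,"fingers":-1}]' && python3 -m inch '[{"dx":0,"dy":0,"dz":0,"roll":0,"fingers":-1},{"dx":0,"dy":0,"dz":0,"roll":0,"fingers":-1},{"dx":0,"dy":0,"dz":0,"roll":0,"fingers":-1},{"dx":0,"dy":0,"dz":0,"roll":0,"fingers":-1},{"dx":0,"dy":0,"dz":0,"roll":0,"fingers":-1}]' && python3 -m inch '[{"dx":0,"dy":0,"dz":10,"roll":0,"fingers":-1},{"dx":0,"dy":0,"dz":15,"roll":0,"fingers":-1},{"dx":0,"dy":0,"dz":15,"roll":0,"fingers":-1},{"dx":0,"dy":0,"dz":13,"roll":0,"fingers":-1},{"dx":0,"dy":0,"dz":6,"roll":0,"fingers":-1},{"dx":0,"dy":0,"dz":0,"roll":0,"fingers":-1},{"dx":0,"dy":0,"dz":0,"roll":0,"fingers":-1},{"dx":0,"dy":0,"dz":0,"roll":0,"fingers":-1}]' && python3 -m inch '[{"dx":0,"dy":0,"dz":0,"roll":0,"fingers":0.3},{"dx":0,"dy":0,"dz":0,"roll":0,"fingers":0.3},{"dx":0,"dy":0,"dz":0,"roll":0,"fingers":0.3},{"dx":0,"dy":0,"dz":0,"roll":0,"fingers":0.3},{"dx":0,"dy":0,"dz":0,"roll":0,"fingers":0.3}]'; python3 -c "
from h import *
snap('side','s9');im=cv2.imread('pics/s9.png')[50:200,150:300];cv2.imwrite('pics/m9.png',cv2.resize(im,None,fx=3,fy=3))"
```

```text
t: 23.38
position: [645.3, -116.1, 205.1]
ee_rot: [[0.002, 1.0, -0.001], [1.0, -0.002, 0.0], [0.0, -0.001, -1.0]]
ft_force: [0.1, -0.4, -0.1]
opening: 85.1
t: 23.8
position: [643.2, -113.5, 207.0]
ee_rot: [[0.0, 1.0, -0.0], [1.0, -0.0, 0.0], [0.0, -0.0, -1.0]]
ft_force: [-0.6, -0.1, 1.2]
opening: 85.6
t: 24.47
position: [644.0, -114.1, 148.6]
ee_rot: [[0.001, 1.0, 0.001], [1.0, -0.001, -0.0], [-0.0, 0.001, -1.0]]
ft_force: [-0.7, 0.2, -0.4]
opening: 85.4
t: 24.88
position: [643.8, -114.1, 148.0]
ee_rot: [[0.001, 1.0, 0.0], [1.0, -0.001, -0.0], [-0.0, 0.0, -1.0]]
ft_force: [0.3, 0.2, -0.1]
opening: 30.2
```

View pics/m9.png

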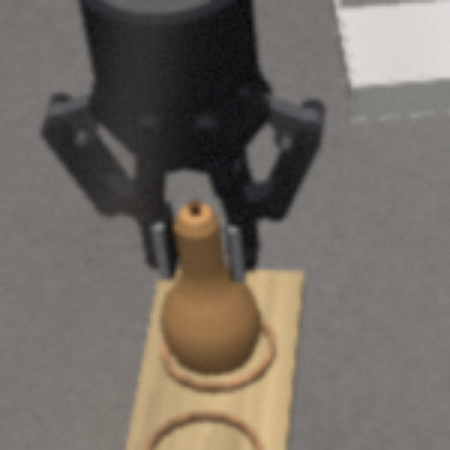

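The neck sits midway between the pads and the gourd is upright. I'll close, lift and carry it.

```bash
python3 -m inch '[{"dx":0,"dy":0,"dz":0,"roll":0,"fingers":1},{"dx":0,"dy":0,"dz":0,"roll":0,"fingers":1},{"dx":0,"dy":0,"dz":0,"roll":0,"fingers":1},{"dx":0,"dy":0,"dz":0,"roll":0,"fingers":1},{"dx":0,"dy":0,"dz":0,"roll":0,"fingers":1}]' && python3 -m inch '[{"dx":0,"dy":0,"dz":-4,"roll":0,"fingers":1},{"dx":0,"dy":0,"dz":-8,"roll":0,"fingers":1},{"dx":0,"dy":0,"dz":-14,"roll":0,"fingers":1},{"dx":0,"dy":0,"dz":-14,"roll":0,"fingers":1},{"dx":0,"dy":0,"dz":-10,"roll":0,"fingers":1},{"dx":0,"dy":0,"dz":0,"roll":0,"fingers":1},{"dx":0,"dy":0,"dz":0,"roll":0,"fingers":1}]'
```

```text
t: 25.35
position: [644.0, -114.1, 148.1]
ee_rot: [[0.001, 1.0, 0.001], [1.0, -0.001, -0.0], [-0.0, 0.001, -1.0]]
ft_force: [1.0, 0.3, 3.0]
opening: 22.0
t: 25.93
position: [643.9, -114.1, 198.2]
ee_rot: [[0.001, 1.0, 0.001], [1.0, -0.001, -0.0], [-0.0, 0.001, -1.0]]
ft_force: [-0.4, -1.0, -1.6]
opening: 21.2
```

```bash
python3 -m inch '[{"dx":4,"dy":-10,"dz":0,"roll":0,"fingers":1},{"dx":7,"dy":-20,"dz":0,"roll":0,"fingers":1},{"dx":8,"dy":-24,"dz":0,"roll":0,"fingers":1},{"dx":8,"dy":-24,"dz":0,"roll":0,"fingers":1},{"dx":8,"dy":-24,"dz":0,"roll":0,"fingers":1},{"dx":7,"dy":-24,"dz":0,"roll":0,"fingers":1},{"dx":7,"dy":-24,"dz":0,"roll":0,"fingers":1},{"dx":6,"dy":-21,"dz":0,"roll":0,"fingers":1}]' && python3 -m inch '[{"dx":3,"dy":-13,"dz":0,"roll":0,"fingers":1},{"dx":1,"dy":-8,"dz":0,"roll":0,"fingers":1},{"dx":0,"dy":0,"dz":0,"roll":0,"fingers":1},{"dx":0,"dy":0,"dz":0,"roll":0,"fingers":1},{"dx":0,"dy":0,"dz":0,"roll":0,"fingers":1},{"dx":0,"dy":0,"dz":0,"roll":0,"fingers":1}]' && python3 -m inch '[{"dx":0,"dy":0,"dz":10,"roll":0,"fingers":1},{"dx":0,"dy":0,"dz":14,"roll":0,"fingers":1},{"dx":0,"dy":0,"dz":12,"roll":0,"fingers":1},{"dx":0,"dy":0,"dz":7,"roll":0,"fingers":1},{"dx":0,"dy":0,"dz":4,"roll":0,"fingers":1},{"dx":0,"dy":0,"dz":2,"roll":0,"fingers":1},{"dx":0,"dy":0,"dz":0,"roll":0,"fingers":1},{"dx":0,"dy":0,"dz":0,"roll":0,"fingers":1}]'; python3 -c "
from h import *
snap('side','s10');im=cv2.imread('pics/s10.png')[60:260,240:440];cv2.imwrite('pics/m10.png',cv2.resize(im,None,fx=2,fy=2))"
```

```text
t: 26.6
position: [470.8, -58.3, 197.0]
ee_rot: [[0.001, 1.0, -0.002], [1.0, -0.001, 0.0], [0.0, -0.002, -1.0]]
ft_force: [-0.1, -0.1, -0.7]
opening: 21.0
t: 27.1
position: [452.6, -55.2, 197.7]
ee_rot: [[0.001, 1.0, 0.0], [1.0, -0.001, -0.0], [-0.0, 0.0, -1.0]]
ft_force: [-0.4, 0.4, 0.1]
opening: 21.3
t: 27.77
position: [452.1, -55.0, 149.2]
ee_rot: [[0.001, 1.0, 0.0], [1.0, -0.001, -0.0], [-0.0, 0.0, -1.0]]
ft_force: [1.0, -0.1, -1.2]
opening: 21.7
```

View pics/m10.png

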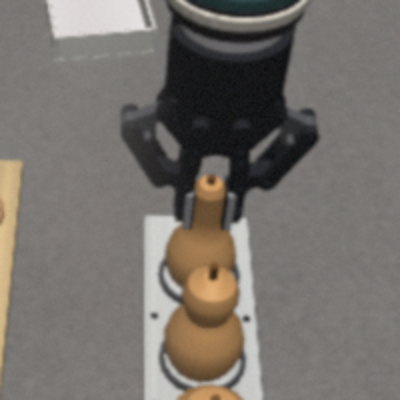

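The longneck hangs upright in pocket 4. I'll set it down, release and lift clear.

```bash
python3 -m inch '[{"dx":0,"dy":0,"dz":1,"roll":0,"fingers":1},{"dx":0,"dy":0,"dz":0,"roll":0,"fingers":1},{"dx":0,"dy":0,"dz":0,"roll":0,"fingers":1}]'
```

```text
t: 28.07
position: [451.9, -55.0, 148.1]
ee_rot: [[0.001, 1.0, 0.0], [1.0, -0.001, -0.0], [-0.0, 0.0, -1.0]]
ft_force: [0.2, 0.0, 0.3]
opening: 21.4
```

```bash
python3 -m inch '[{"dx":0,"dy":0,"dz":0.7,"roll":0,"fingers":1},{"dx":0,"dy":0,"dz":0,"roll":0,"fingers":1},{"dx":0,"dy":0,"dz":0,"roll":0,"fingers":1}]'
```

```text
t: 28.32
position: [452.2, -55.0, 147.9]
ee_rot: [[0.001, 1.0, 0.001], [1.0, -0.001, -0.0], [-0.0, 0.001, -1.0]]
ft_force: [-2.5, 0.8, 11.9]
opening: 21.6
```

```bash
python3 -m inch '[{"dx":0,"dy":0,"dz":0,"roll":0,"fingers":-1},{"dx":0,"dy":0,"dz":0,"roll":0,"fingers":-1},{"dx":0,"dy":0,"dz":0,"roll":0,"fingers":-1},{"dx":0,"dy":0,"dz":0,"roll":0,"fingers":-1},{"dx":0,"dy":0,"dz":0,"roll":0,"fingers":-1},{"dx":0,"dy":0,"dz":0,"roll":0,"fingers":-1}]' && python3 -m inch '[{"dx":0,"dy":0,"dz":-5,"roll":0,"fingers":-1},{"dx":0,"dy":0,"dz":-10,"roll":0,"fingers":-1},{"dx":0,"dy":0,"dz":-20,"roll":0,"fingers":-1},{"dx":0,"dy":0,"dz":-20,"roll":0,"fingers":-1},{"dx":0,"dy":0,"dz":-20,"roll":0,"fingers":-1},{"dx":0,"dy":0,"dz":-15,"roll":0,"fingers":-1},{"dx":0,"dy":0,"dz":0,"roll":0,"fingers":-1}]' && python3 -m inch '[{"dx":-15,"dy":0,"dz":0,"roll":0,"fingers":-1},{"dx":-25,"dy":0,"dz":0,"roll":0,"fingers":-1},{"dx":-30,"dy":0,"dz":0,"roll":0,"fingers":-1},{"dx":-30,"dy":0,"dz":0,"roll":0,"fingers":-1},{"dx":-30,"dy":0,"dz":0,"roll":0,"fingers":-1},{"dx":-30,"dy":0,"dz":0,"roll":0,"fingers":-1},{"dx":-30,"dy":0,"dz":0,"roll":0,"fingers":-1},{"dx":-30,"dy":0,"dz":0,"roll":0,"fingers":-1}]' && python3 -m inch '[{"dx":-15,"dy":0,"dz":0,"roll":0,"fingers":-1},{"dx":0,"dy":0,"dz":0,"roll":0,"fingers":-1},{"dx":0,"dy":0,"dz":0,"roll":0,"fingers":-1}]'
python3 - <<'E'
from m import *
for n in('top','side'): snap(n,n+'9')
a=cv2.imread('pics/top9.png')[200:320,60:350];b=cv2.imread('pics/side9.png')[110:400,270:420]
b=np.hstack([b,np.zeros((290,140,3),np.uint8)])
cv2.imwrite('pics/m11.png',cv2.resize(np.vstack([a,b]),None,fx=1.45,fy=1.45))
P0=dict(zip(G,[(451.7,25,12),(451.6,105,12),(451.9,-55,12),(451.5,185,12)]))
for l in G:
    M={}
    for c in('top','side'):
        e=proj(c,np.array(P0[l])+[0,0,40])
        r=[x for x in cut_out(c,l) if np.hypot(*(np.array(x['xy'])-e))<30]
        if r: M[c]=r[0]['pixels']
    if M: print(l,list(M),P0[l],*[np.round(x,3) for x in fit(l,M,P0[l])])
E
```

```text
t: 28.82
position: [451.8, -54.9, 147.1]
ee_rot: [[0.001, 1.0, -0.0], [1.0, -0.001, 0.0], [0.0, -0.0, -1.0]]
ft_force: [-0.1, 0.3, 0.7]
opening: 85.2
t: 29.4
position: [452.8, -55.2, 240.1]
ee_rot: [[0.001, 1.0, 0.004], [1.0, -0.001, -0.001], [-0.001, 0.004, -1.0]]
ft_force: [-0.7, -0.3, 0.6]
opening: 85.4
t: 30.07
position: [451.2, -276.3, 236.7]
ee_rot: [[0.001, 1.0, -0.0], [1.0, -0.001, 0.0], [0.0, -0.0, -1.0]]
ft_force: [0.7, 0.1, 0.5]
opening: 85.9
t: 30.32
position: [451.4, -290.0, 236.6]
ee_rot: [[0.002, 1.0, -0.001], [1.0, -0.002, 0.001], [0.001, -0.001, -1.0]]
ft_force: [0.2, 1.0, 0.7]
opening: 85.6
gourd_hourglass ['top', 'side'] (451.7, 25, 12) [453.3  27.4  15.2] 0.937
gourd_round ['top', 'side'] (451.6, 105, 12) [452.  104.9  15.5] 0.934
gourd_longneck ['top', 'side'] (451.9, -55, 12) [453.1 -55.8  13.3] 0.861
gourd_egg ['top', 'side'] (451.5, 185, 12) [451.5 185.4  14.5] 0.94
```

View pics/m11.png

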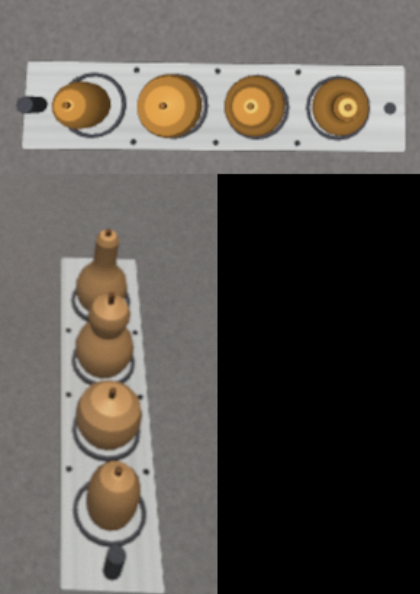

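All four stand upright in their pockets. From the post the order is egg, round, hourglass, longneck, the same as on the stand. The fitted positions are within about 3 mm of the pocket centres. Handing in.

```bash
python3 -c "
from h import *
print(robot.hand_in(), robot.sense()['t'])"
```

```text
the job is handed in; nothing more can be done
the job is handed in; nothing more can be done
```

All four gourds now stand in the laser fixture in the same order as on the stand: egg next to the post, then round, hourglass and longneck. The job was handed in at about 31 s on the robot's clock, well under the 104 s limit.

I moved them one at a time, lowered each until the wrist sensor felt the floor, then released it and backed away. None tipped. The highest force reading in the move reports was about 27 N, when I set the egg down; the limits are 40 N on the arm or gripper body and 120 N at the wrist.

**Final checks:** outlines fitted in both cameras put every gourd within about 3 mm of its pocket centre, against a 10 mm limit. The pictures show all of them upright and clear of the fingers. The arm was parked about 235 mm from the nearest gourd.

**Disagreements:**
- The fitted foot heights came out 1 to 3.5 mm above the 12 mm pocket floor. The same fit read 1 to 2.5 mm high for the gourds on the stand, so I take this as a bias in the fit. The floor contact I felt at each placing supports that.
- The longneck's final fit was the poorest (0.86 overlap), because the hourglass partly hides it in the side view.
- The ring network reported some wrong positions early on. I didn't use those; the pocket positions came from fitting the fixture's rings in the images.

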